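Seat a glass rod lens in the sprung V-cradle and hold it level with the gauge rod

ROBOT

A 6-joint arm with a two-finger parallel gripper is mounted at the origin on a cart in front of the work surface, level with it; the furniture and walls round the work are solid. World frame = base frame: x ahead of the robot, y to its left, z up, the work surface at z = 0. Lengths are in m, angles in rad, forces in N, time in s.
With the tool pointing down it reaches from about 0.3 to 0.95 m from the base axis. Payload 3.1 kg.
Tool frame: the origin (TCP) lies at the very end of the fingers, on their centre line; the grasp point (between the pads) lies 19 mm behind it; z points along the fingers, y is the line along which they close (so a half turn about z gives the same grasp; the last joint's range is limited). The gripper opens to 85 mm and grips with 20 to 120 N. Pads are 22 mm wide; open, the fingers measure 114 mm over their backs; the gripper's body (76 mm by 85 mm) begins 54 mm behind the grasp point. The pads swing forward as they close: fully open they stand 13 mm farther back than shut.
Start: joints at [-0.07, 0.308, 1.634, -0, 1.2, -0.07], TCP at [0.625, -0, 0.231] pointing down, gripper open.
Joint ranges: [-3.06, 3.06], [-0.79, 1.96], [0.05, 2.63], [-1.19, 4.34], [0.05, 2.64], [-2.94, 2.94]. Speed limits (rad/s): [2.79, 2.79, 3.14, 3.14, 3.14, 3.14].

INTERFACE

Orientations are given as a rotation vector (axis times angle).
In Python, from plant import r gives the robot as it stands. The module is installed in compiled form; this text tells all that it offers. Calls block until the motion is done:
- r.move_ptp(position, orientation): joint-space move of the TCP to a pose.
- r.line_to(position, max_speed=0.15, frame=None, stop_force=None): straight line of the TCP; frame=None keeps the orientation; max_speed is the mean speed in m/s. With stop_force (N) it stops when the force on the tool has changed by that much, and returns True; else False.
- r.move_j(angles): joint-space move.
- r.open_gripper() and r.grasp(): open the fingers fully, or close them until they stop; the grip force is fixed at half the most.
- r.pause(seconds).
- r.ik(position, orientation): joint angles nearest the present ones, or None.
- r.camera(name): name is "scene" or "side" or "wrist"; returns a dict with "img" (384x512x3 uint8, blue, green, red), "K" (3x3 intrinsics, pixels), "R" (3x3) and "t" (3): a world point X has camera coordinates R X + t; the wrist camera has in their place "mount" (4x4, takes a point from camera to tool coordinates, whose origin is the TCP and whose axes are the flange's). Camera axes: x right, y down, z forward; pixel columns grow to the right and rows downward; lengths in m; the calibration is good to about 2 mm. A picture is of the moment at which its call begins: read the wrist's pose just before it. There is no depth.
A pose or a line that the arm cannot do raises r.PlanningError and nothing moves.
- r.hand_in(): hands the job in; it is judged then, once.
Readings, each from a call of its own:
- r.current_t(): time.
- r.current_joints(): joint angles.
- r.current_joint_vel(): joint speeds.
- r.current_joint_efforts(): joint torques, N m.
- r.current_ee_pos(): TCP position.
- r.current_tool_rot(): TCP orientation.
- r.current_ft_force(): force on the tool from outside, world axes, zero at the start.
- r.current_torque(): the same for the moment, N m.
- r.current_opening(): finger opening in m.
- r.current_grasp_force(): force on a finger pad.
Only numpy, scipy, OpenCV 4.12 (cv2) and the standard library are available. Lean on these libraries where they do the work, as an engineer would, in place of code of your own. Each camera call takes 0.05 s, during which the arm holds its last target. There are 200 camera calls.

TASK

Set up the rod jig: first lay the shorter steel gauge rod in pocket one (the rigid V with one stud) and let go of it, then lay the longer glass rod lens in pocket two (the sprung V cradle with two studs), each about centred along its pocket; lay them in, do not drop them. Let go of the lens too, so that it settles in the V, then press down on its top, without ever pushing the cradle to the bottom of its travel, until, bearing on both faces of the V, its top is level with the gauge rod's top, and finish while still holding it pressed there. Leave the bottle neck, the glass offcut and the amber disc undisturbed.

Things in the scene. Friction and masses are not known exactly. Their poses are not given: they have to be found in the camera images.
- gauge_rod: steel gauge rod with dark bores in its ends, diameter 26, length 120 mm, about 0.22 kg, the shorter of the two rods. Origin at its centre, x along the rod (y and z roll with it). Starts lying on the wooden rod rest.
- lens_rod: clear glass rod lens, diameter 26, length 170 mm, about 0.2 kg. Origin at its centre, x along the rod (y and z roll with it). Starts lying on the other place of the wooden rod rest.
- rod_rest: fixed wooden rest, base 140 x 190 x 12 mm, origin under its centre. Two cross bars (20 mm wide, tops at 34 mm, at x = -40 and +40 mm) carry the rods along x at y = -50 and +50 mm between short pegs, rod axes 47 mm above the bench; which rod lies where varies. Between the bars (60 mm clear) fingers can reach down beside a rod to 12 mm above the bench.
- jig: fixed aluminium plate 190 x 200 x 10 mm, origin under its centre. Pocket one at y = +50 mm, pocket two at y = -50, both along x, numbered by brass studs at the plate's -x edge: one, two. Each is a pair of 90 degree V saddles, 20 mm long, at x = -40 and +40 mm, open 45 mm wide; in the 60 mm gap between them fingers can reach down beside a rod to 40 mm above the bench.
- pocket_one (a point): rigid pocket: where the centre of a seated, centred 26 mm rod lies (63.4 mm above the bench); x along the pocket.
- pocket_two (a point): sprung pocket: where the centre of a seated, centred 26 mm rod lies (71.4 mm above the bench with the cradle up; the point sinks with the cradle); x along the pocket. A seated rod touches four faces: the left and right one of both saddles; one still pinched in the fingers and a fraction of a millimetre aside bears on one side only.
- cradle (a joint): travel of the sprung cradle (m): 0 up, grows as it is pressed down, stopped at 0.014. At 0.008 a rod seated in it is level with one in pocket one. Spring preload 4.2 N plus 0.7 N per mm: the weight of the lens alone does not move it, and a push of about 6.5 N on the lens brings it level.
- bottle_neck: bystander: amber cut bottle neck, standing, 35 mm across, 86 mm tall, origin under its centre.
- offcut: bystander: small glass offcut 31 x 46 x 13 mm, origin under its centre.
- disc: bystander: amber glass disc 74 mm across, 8 mm thick, origin under its centre.
Not all that is in view belongs to the job. Leave any turquoise look-alike of the gauge_rod alone.

How it is judged:
By the outcome, as a careful person would: the job done as asked, in the order asked, and still so for the second after the job is handed in, while the arm keeps its last pose, push and grip.
It also fails if it takes over 58 s, if anything falls off the work surface, if the arm or the gripper's body presses on something with over 40 N, if the wrist force passes 120 N, or if a joint passes its speed limit or range.

## Working session

There is one attempt and no reset: what is moved stays moved. The work goes in short steps, each a Python script; the robot and the scene stay as the last script left them, time stands still between calls to the robot, and variables do not carry over. Pictures are saved under pics/ and viewed, at most 13 in all, crops included, and the job is handed in when it is done.

```bash
mkdir -p pics; python3 - <<'E'
from plant import r
import cv2,numpy as np,pickle
d={n:r.camera(n) for n in("scene","side","wrist")}
pickle.dump((d,r.current_ee_pos(),r.current_tool_rot()),open("c0.pkl","wb"))
for n in d: cv2.imwrite(f"pics/{n}0.png",d[n]["img"])
cv2.imwrite("pics/both0.png",np.vstack([cv2.resize(np.hstack([d["scene"]["img"],d["side"]["img"]]),(800,300)),cv2.resize(np.hstack([d["wrist"]["img"],d["wrist"]["img"]*0]),(800,300))]))
print(r.current_t(),r.current_tool_rot(),d["scene"]["K"],d["scene"]["R"],d["scene"]["t"],d["side"]["R"],d["side"]["t"],d["wrist"]["mount"])
E
```

```text
0.15 [-2.22045529e+00 -2.22047667e+00  1.84978860e-03] [[446.91271684   0.         252.86525905]
 [  0.         446.91271684 196.75730067]
 [  0.           0.           1.        ]] [[ 0.87358426 -0.4866719  -0.00099963]
 [-0.32563651 -0.58299409 -0.74436466]
 [ 0.36167859  0.65059077 -0.6677726 ]] [-0.42567945  0.28943381  0.94330502] [[ 0.92054273 -0.39017308 -0.01913253]
 [-0.27526247 -0.61312172 -0.74048115]
 [ 0.27718524  0.686911   -0.67180474]] [-0.46608212  0.27429501  0.77668277] [[ 4.36769254e-04 -9.65158228e-01 -2.61666591e-01  6.58561027e-02]
 [ 9.99999890e-01  4.66373123e-04 -5.10368977e-05 -1.94814038e-05]
 [ 1.71292947e-04 -2.61666540e-01  9.65158325e-01 -1.42173963e-01]
 [ 0.00000000e+00  0.00000000e+00  0.00000000e+00  1.00000000e+00]]
```

View pics/scene0.png

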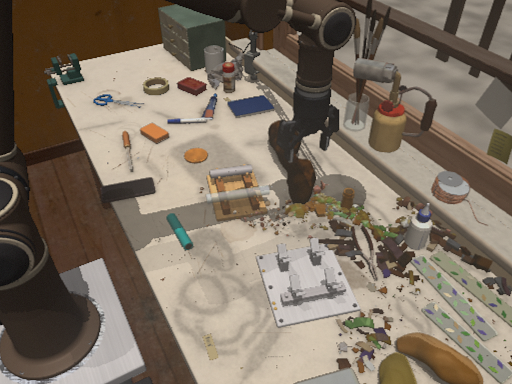

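View pics/both0.png

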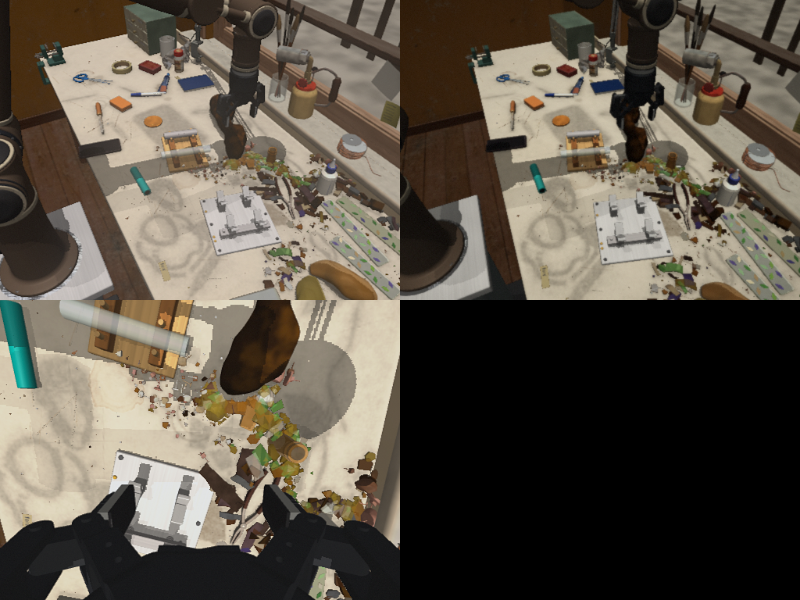

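```bash
cat >h.py <<'E'
import numpy as np,cv2,pickle
from scipy.spatial.transform import Rotation as Ro
def wr(c,p,rv):
    "wrist camera dict -> with R,t"
    T=np.eye(4);T[:3,:3]=Ro.from_rotvec(rv).as_matrix();T[:3,3]=p
    M=np.linalg.inv(T@c["mount"]);c=dict(c);c["R"]=M[:3,:3];c["t"]=M[:3,3];return c
def ray(c,u,v,z):
    d=c["R"].T@np.linalg.solve(c["K"],[u,v,1.]);o=-c["R"].T@c["t"]
    return o+d*(z-o[2])/d[2]
def pix(c,X):
    q=c["K"]@(c["R"]@np.asarray(X,float)+c["t"]);return q[:2]/q[2]
E
python3 - <<'E'
from h import *
d,p,rv=pickle.load(open("c0.pkl","rb"))
w=wr(d["wrist"],p,rv);s=d["scene"];si=d["side"]
for n,u,v,z in[("gauge",232,172,.047),("lens",238,193,.047),("teal",180,230,.013),("jig",308,280,.01),("disc",196,155,.008),("brown",300,185,0.1),("neck",347,200,.043)]:
    print(n,ray(s,u,v,z))
print("wrist jig",ray(w,2*163,2*200,.01),"wristcorners",[ray(w,a,b,.01).round(3) for a,b in((236,302),(424,350))], "brown", ray(w,510,150,.0),"neck",ray(w,590,305,.086))
print("cam",-s["R"].T@s["t"],-si["R"].T@si["t"])
a=cv2.resize(s["img"][130:340,160:400],None,fx=3.3,fy=2.8,interpolation=cv2.INTER_CUBIC)[:600,:800];cv2.imwrite("pics/crop1.png",a)
E
```

```text
gauge [0.55662578 0.24656619 0.047     ]
lens [0.52948094 0.1581008  0.047     ]
teal [0.34936117 0.13790819 0.013     ]
jig [ 0.54813049 -0.15320741  0.01      ]
disc [0.51808424 0.42113291 0.008     ]
brown [0.65624751 0.05408036 0.1       ]
neck [ 0.77198497 -0.00446189  0.043     ]
wrist jig [ 0.74827851 -0.40076842  0.01      ] wristcorners [array([ 0.596, -0.204,  0.01 ]), array([ 0.9  , -0.294,  0.01 ])] brown [0.97014811 0.02781146 0.        ] neck [ 1.03392274 -0.15101059  0.086     ]
cam [ 0.12494385 -0.65213356  0.84493203] [ 0.28926663 -0.54718841  0.71597212]
```

View pics/crop1.png

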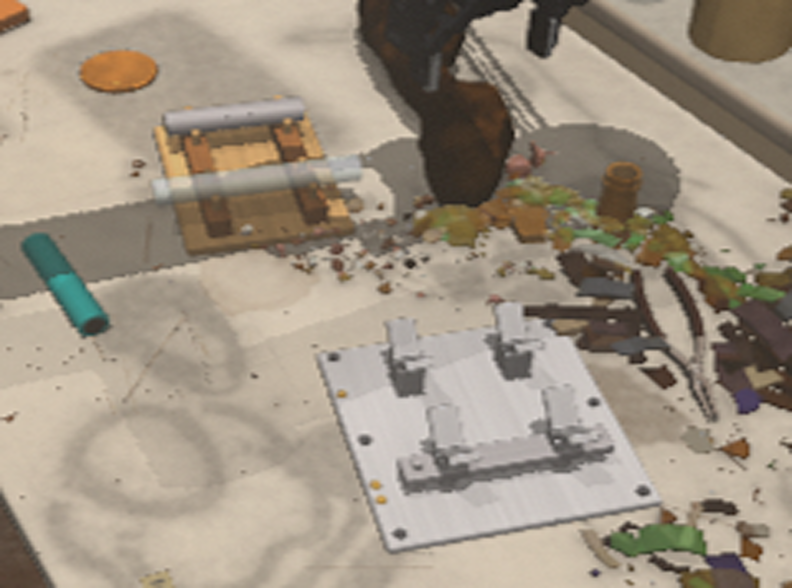

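```bash
python3 - <<'E'
from h import *
d,p,rv=pickle.load(open("c0.pkl","rb"))
w=wr(d["wrist"],p,rv);s=d["scene"];si=d["side"]
f=lambda x,y,z:ray(s,160+x/3.3,130+y/2.8,z).round(4)
print("jig",[f(*q,.01) for q in((320,355),(548,318),(660,508),(390,550))])
print("studs",[f(*q,.012) for q in((342,393),(377,488))])
print("rest",[f(*q,.012) for q in((155,128),(350,232),(190,250),(310,105))])
print("gauge",[f(*q,.047) for q in((168,122),(300,107))],"lens",[f(*q,.047) for q in((155,191),(358,168))])
print("neck",f(620,215,0),f(620,170,.086))
# brown: triangulate low tip, scene/wrist
def tri(a,pa,b,pb):
    P=[c["K"]@np.c_[c["R"],c["t"]] for c in(a,b)]
    X=cv2.triangulatePoints(P[0],P[1],np.float64(pa),np.float64(pb))[:,0];return X[:3]/X[3]
print("brown tip sc/side",tri(s,(298,203),si,((635-400)*1.28,162*1.28)),ray(s,298,203,0),ray(w,301,118,0),"wrist top visible",ray(w,380,5,.1))
print("neck w",ray(w,297*1.28,152*1.28,.086))
E
```

```text
jig [array([ 0.4794, -0.0346,  0.01  ]), array([ 0.6518, -0.0815,  0.01  ]), array([ 0.5988, -0.2786,  0.01  ]), array([ 0.4241, -0.2234,  0.01  ])]
studs [array([ 0.4718, -0.0801,  0.012 ]), array([ 0.4447, -0.1731,  0.012 ])]
rest [array([0.5032, 0.3064, 0.012 ]), array([0.5755, 0.0856, 0.012 ]), array([0.4513, 0.127 , 0.012 ]), array([0.6431, 0.273 , 0.012 ])]
gauge [array([0.5011, 0.2694, 0.047 ]), array([0.6121, 0.2355, 0.047 ])] lens [array([0.4475, 0.1798, 0.047 ]), array([0.6076, 0.1286, 0.047 ])]
neck [ 0.7914  0.0069 -0.    ] [ 0.7615 -0.0119  0.086 ]
brown tip sc/side [ 0.73154325  0.15490521 -0.08007241] [0.67972913 0.08694502 0.        ] [0.68534415 0.06940538 0.        ] wrist top visible [0.73355348 0.16326411 0.1       ]
neck w [ 0.76109942 -0.01161333  0.086     ]
```

View pics/wrist0.png

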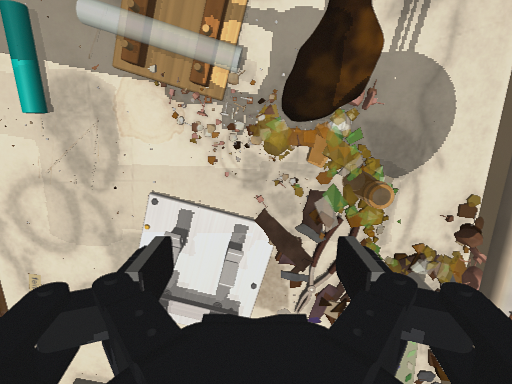

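```bash
cat >>h.py <<'E'
def rot(yaw,sgn=1):
    "tool down, tool x = sgn * (cos yaw, sin yaw)"
    x=sgn*np.array([np.cos(yaw),np.sin(yaw),0]);z=np.array([0,0,-1.])
    return Ro.from_matrix(np.c_[x,np.cross(z,x),z]).as_rotvec()
def snap(r,name):
    p,rv=r.current_ee_pos(),r.current_tool_rot();c=wr(r.camera("wrist"),p,rv)
    pickle.dump(c,open(name+".pkl","wb"));cv2.imwrite(f"pics/{name}.png",c["img"]);return c
E
python3 - <<'E'
from h import *
from plant import r
y=-.3
for s in(1,-1):
  for p in([.45,.22,.28],[.557,.2525,.04],[.53,-.15,.06]):
    q=r.ik(p,rot(y,s));print(s,p,None if q is None else np.round(q,2))
u=np.array([np.cos(y),np.sin(y),0])
s=1 if r.ik([.45,.22,.28],rot(y,1)) is not None else -1
c=np.array([.543,.2,.26]);r.move_ptp(c-.09*u,rot(y,s));snap(r,"wrest");print(r.current_t())
c=np.array([.5385,-.1545,.28]);r.move_ptp(c-.09*u,rot(y,s));snap(r,"wjig");print(r.current_t())
a,b=(cv2.imread(f"pics/{n}.png") for n in("wrest","wjig"))
cv2.imwrite("pics/two.png",cv2.resize(np.vstack([a[:300],b[:300]])[:600],(512,600)))
E
```

```text
1 [0.45, 0.22, 0.28] [0.37 0.02 1.87 0.   1.25 2.24]
1 [0.557, 0.2525, 0.04] [0.35 0.52 1.77 0.   0.85 2.23]
1 [0.53, -0.15, 0.06] [-0.35  0.39  1.92  0.    0.83  1.52]
-1 [0.45, 0.22, 0.28] [ 0.37  0.02  1.87  0.    1.25 -0.9 ]
-1 [0.557, 0.2525, 0.04] [ 0.35  0.52  1.77  0.    0.85 -0.92]
-1 [0.53, -0.15, 0.06] [-0.35  0.39  1.92 -0.    0.83 -1.63]
2.1917
3.575
```

View pics/two.png

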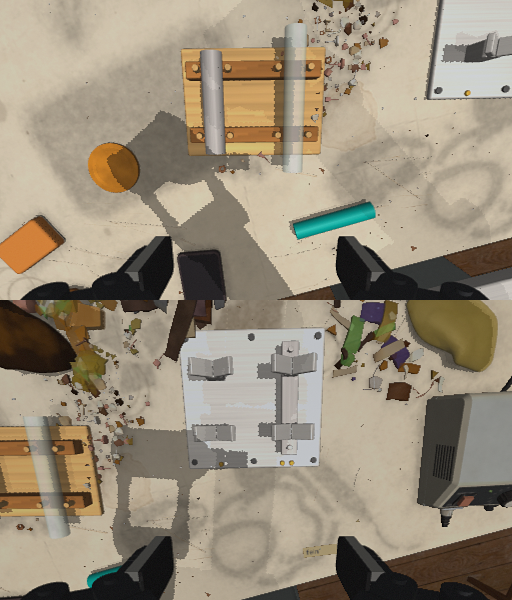

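```bash
python3 - <<'E'
from h import *
W=pickle.load(open("wrest.pkl","rb"));J=pickle.load(open("wjig.pkl","rb"))
def big(m,x0,y0,x1,y1):
    k=np.zeros_like(m);k[y0:y1,x0:x1]=m[y0:y1,x0:x1]
    c=max(cv2.findContours(k,cv2.RETR_EXTERNAL,cv2.CHAIN_APPROX_NONE)[0],key=cv2.contourArea)
    return c
h=cv2.cvtColor(W["img"],cv2.COLOR_BGR2HSV)
for n,x0,y0,x1,y1 in(("gauge",197,45,226,160),("lens",278,15,310,180)):
    reg=h[y0:y1,x0:x1]
    print(n,"sat rows",[reg[i,:,1].tolist() for i in(len(reg)//2,)])
print("jig val",h.shape)
hw=(h[...,1]>90).astype(np.uint8)*255
c=big(cv2.morphologyEx(hw,cv2.MORPH_CLOSE,np.ones((35,35))),170,40,335,162)
b=cv2.boxPoints(cv2.minAreaRect(c));print("rest",b.round(1).tolist(),[ray(W,*q,.012).round(4).tolist() for q in b])
hj=cv2.cvtColor(J["img"],cv2.COLOR_BGR2HSV)
m=((hj[...,1]<22)&(hj[...,2]>150)).astype(np.uint8)*255
m=cv2.morphologyEx(m,cv2.MORPH_OPEN,np.ones((3,3)));m=cv2.morphologyEx(m,cv2.MORPH_CLOSE,np.ones((9,9)))
c=big(m,165,15,340,180);b=cv2.boxPoints(cv2.minAreaRect(c))
P=np.array([ray(J,*q,.01) for q in b]);print("jig",b.round(1).tolist(),P.round(4).tolist(),P.mean(0),[np.linalg.norm(P[i]-P[i-1]) for i in range(4)],[np.degrees(np.arctan2(*(P[i]-P[i-1])[[1,0]])) for i in range(4)])
a=cv2.resize(W["img"][10:185,170:345],(525,525),interpolation=cv2.INTER_NEAREST)
cv2.imwrite("pics/crop2.png",a)
E
```

```text
gauge sat rows [[132, 132, 131, 133, 129, 106, 8, 17, 17, 16, 15, 16, 17, 18, 17, 18, 16, 16, 17, 17, 17, 14, 17, 15, 16, 7, 81, 134, 132]]
lens sat rows [[126, 129, 130, 127, 129, 107, 48, 43, 39, 35, 36, 33, 29, 29, 29, 33, 47, 46, 48, 47, 47, 46, 47, 49, 49, 50, 74, 136, 131, 132, 132, 132]]
jig val (384, 512, 3)
rest [[181.0, 40.0], [334.0, 40.0], [334.0, 161.0], [181.0, 161.0]] [[0.644, 0.2671, 0.012], [0.5859, 0.079, 0.012], [0.4333, 0.1137, 0.012], [0.4981, 0.3236, 0.012]]
jig [[180.0, 28.0], [324.0, 28.0], [324.0, 166.0], [180.0, 166.0]] [[0.6602, -0.0869, 0.01], [0.6031, -0.2718, 0.01], [0.4209, -0.2287, 0.01], [0.4855, -0.019, 0.01]] [ 0.54242541 -0.15161116  0.01      ] [np.float64(0.18739632305917758), np.float64(0.19356694716437178), np.float64(0.18728296663482552), np.float64(0.2194540607484145)] [np.float64(-21.22379583645941), np.float64(-107.14653764683577), np.float64(166.69975070345527), np.float64(72.8693643752097)]
```

View pics/crop2.png

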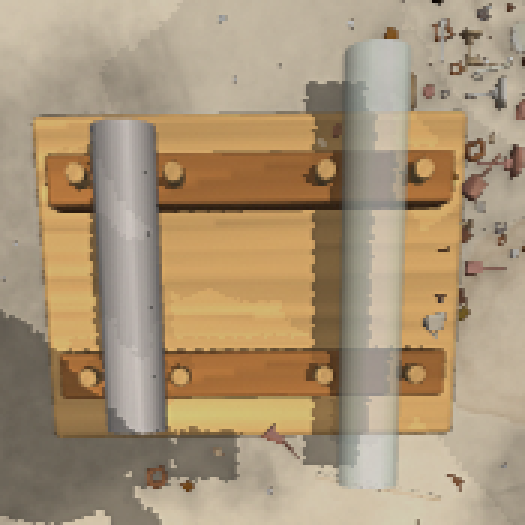

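```bash
python3 - <<'E'
from h import *
W=pickle.load(open("wrest.pkl","rb"));J=pickle.load(open("wjig.pkl","rb"))
f=lambda x,y,z:ray(W,170+x/3,10+y/3,z)
def quad(P,n):
    P=np.array(P);e=[P[1]-P[0],P[2]-P[3],P[0]-P[3],P[1]-P[2]]
    print(n,P.mean(0).round(4),[round(np.linalg.norm(q),4) for q in e],[round(np.degrees(np.arctan2(q[1],q[0])),2) for q in e])
quad([f(*q,.012) for q in((35,117),(466,115),(452,430),(57,436))],"rest")
quad([ray(J,*q,.01) for q in((181.5,29),(324,28.5),(321.5,165.5),(187,167))],"jig")
for n,a,b in(("gauge",(123,122),(137,431)),("lens",(376,42),(368,486))):
    A,B=f(*a,.057),f(*b,.057);C=f((a[0]+b[0])/2,(a[1]+b[1])/2,.05)
    A2,B2=f(*a,.047),f(*b,.047);d=A2-B2
    print(n,((A+B)/2).round(4),((A2+B2)/2).round(4),np.linalg.norm(A-B),np.degrees(np.arctan2(d[1],d[0])))
S=pickle.load(open("c0.pkl","rb"))[0]["scene"]
# where pocket points fall in jig image, saddles at x=+-40
E
```

```text
rest [0.5414 0.2003 0.012 ] [np.float64(0.1862), np.float64(0.1879), np.float64(0.1375), np.float64(0.1354)] [np.float64(-106.92), np.float64(-106.3), np.float64(-16.79), np.float64(-16.07)]
jig [ 0.5412 -0.1535  0.01  ] [np.float64(0.1917), np.float64(0.205), np.float64(0.1873), np.float64(0.1857)] [np.float64(-106.97), np.float64(-106.49), np.float64(-18.58), np.float64(-14.47)]
gauge [0.5529 0.2481 0.057 ] [0.5538 0.2493 0.047 ] 0.11777670906599166 -16.680238086323556
lens [0.526 0.155 0.057] [0.5262 0.1535 0.047 ] 0.1683714742400065 -16.06949883001176
```

```bash
python3 - <<'E'
from h import *
J=pickle.load(open("wjig.pkl","rb"))
cv2.imwrite("pics/crop3.png",cv2.resize(J["img"][20:175,175:332],None,fx=3.8,fy=3.8,interpolation=cv2.INTER_NEAREST))
E
```

```text
(no output)
```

View pics/crop3.png

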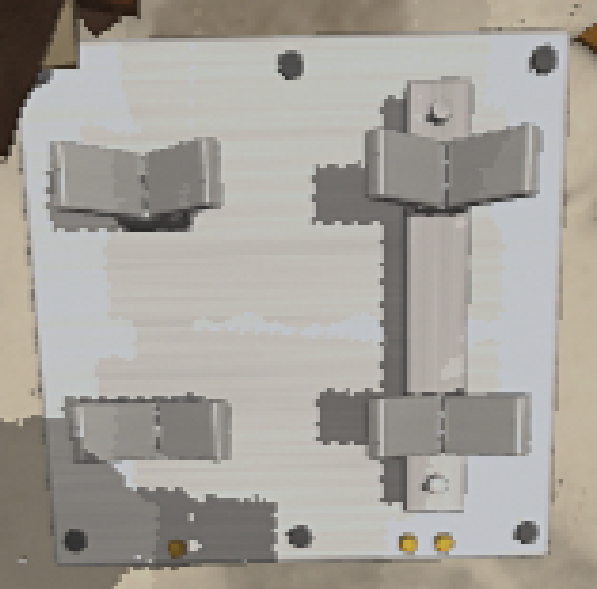

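```bash
python3 - <<'E'
from h import *
J=pickle.load(open("wjig.pkl","rb"))
f=lambda x,y,z:ray(J,175+(x+.0)/3.8,20+y/3.8,z)
P=np.array([f(*q,.01) for q in((17,42),(568,35),(547,556),(57,563))])
e=[P[1]-P[0],P[2]-P[3],P[0]-P[3],P[1]-P[2]]
C=P.mean(0);print("jig",C,[round(np.linalg.norm(q),4) for q in e],[round(np.degrees(np.arctan2(q[1],q[0])),2) for q in e])
y=np.radians(-16.5);n=np.array([-np.sin(y),np.cos(y),0])
for k,z,q in((1,.045,((142,153),(144,215),(156,402),(158,460))),(2,.053,((446,142),(448,205),(442,397),(443,455)))):
    V=np.array([f(*a,z) for a in q]);d=V[1]+V[0]-V[2]-V[3]
    print(k,V.mean(0).round(4),"from plate",(C+n*(.05 if k==1 else -.05)).round(4),"yaw",np.degrees(np.arctan2(d[1],d[0])),"spacing",np.linalg.norm(d)/2)
S=pickle.load(open("c0.pkl","rb"))[0]
E
```

```text
jig [ 0.53977155 -0.15265949  0.01      ] [np.float64(0.1953), np.float64(0.1968), np.float64(0.1866), np.float64(0.1859)] [np.float64(-106.5), np.float64(-106.3), np.float64(-16.32), np.float64(-15.86)]
1 [ 0.5539 -0.104   0.045 ] from plate [ 0.554  -0.1047  0.01  ] yaw -15.903454435369547 spacing 0.08090888339608938
2 [ 0.5261 -0.2007  0.053 ] from plate [ 0.5256 -0.2006  0.01  ] yaw -16.135822673849997 spacing 0.08063662282254172
```

```bash
cat >>h.py <<'E'
YR,YJ=np.radians(-16.4),np.radians(-16.2)
G,L=np.array([.5537,.2488]),np.array([.5263,.1533])
P1,P2=np.array([.554,-.1042]),np.array([.526,-.2007])
def X(p,z): return [p[0],p[1],z]
def pick(r,p):
    r.move_ptp(X(p,.14),rot(YR));r.line_to(X(p,.029),.12);r.grasp()
    print("grip",r.current_opening(),r.current_grasp_force(),r.current_ee_pos())
    r.line_to(X(p,.15),.12);print("lifted",r.current_opening(),r.current_ft_force(),r.current_t())
E
python3 - <<'E'
from h import *
from plant import r
pick(r,G)
n=np.array([-np.sin(YJ),np.cos(YJ)])
r.move_ptp(X(P1,.13),rot(YJ));r.line_to(X(P1,.056),.1);r.pause(.2)
f0=np.array(r.current_ft_force());print(r.current_opening(),f0)
s=r.line_to(X(P1,.0444),.02,None,2.5);r.pause(.1)
f=np.array(r.current_ft_force())-f0;print(s,r.current_ee_pos(),"df",f,"lat",f[:2]@n,r.current_t())
E
```

```text
grip 0.024126973048131578 58.77210080623627 [0.55404951 0.24902994 0.02958809]
lifted 0.024236434099844856 [-0.5198763  -0.22393209 -2.00642864] 7.925
0.024492399731414004 [-0.06129326 -0.11034259 -2.44059808]
True [ 0.55406882 -0.10383327  0.04660468] df [1.71119757 1.04430044 6.82994011] lat 1.480244018907579 10.925
```

```bash
python3 - <<'E'
from h import *
from plant import r
n=np.array([-np.sin(YJ),np.cos(YJ)])
p=np.array(r.current_ee_pos());q=p.copy();q[:2]+=.0005*n;q[2]-=.0006
s=r.line_to(q,.01,None,5);f=r.current_ft_force();print(s,r.current_ee_pos(),f)
r.open_gripper();r.pause(.2);print(r.current_ft_force(),r.current_opening())
q=np.array(r.current_ee_pos());q[2]=.16;r.line_to(q,.12)
snap(r,"wg");sc=r.camera("scene");cv2.imwrite("pics/sg.png",sc["img"]);pickle.dump(sc,open("sg.pkl","wb"));print(r.current_t())
a=cv2.imread("pics/wg.png");b=cv2.resize(sc["img"][210:330,240:370],None,fx=3,fy=3)
cv2.imwrite("pics/gchk.png",np.hstack([cv2.resize(a,(440,360))[:, :410],b]))
E
```

```text
False [ 0.55427914 -0.10331281  0.04606765] [-1.07862372  0.82605703  2.08966136]
[ 1.22750993 -0.10537627  0.55133759] 0.08554896240845059
13.2583
```

View pics/gchk.png

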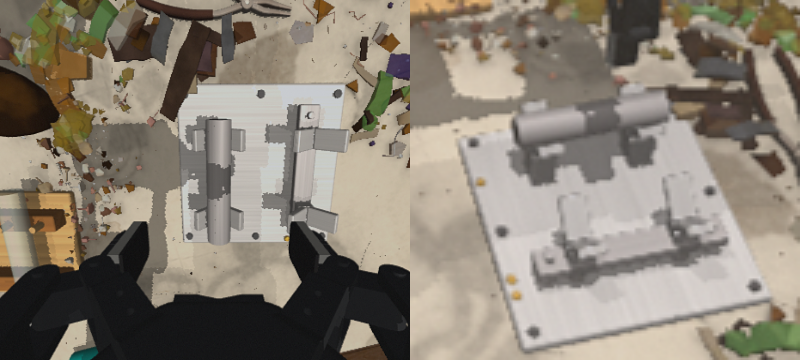

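```bash
python3 - <<'E'
from h import *
from plant import r
c=pickle.load(open("wg.pkl","rb"));k=(512/440,384/360)
E=[ray(c,219*k[0],120*k[1],.07),ray(c,217*k[0],243*k[1],.07)];u=np.array([np.cos(YJ),np.sin(YJ)])
print("gauge centre err along", (np.mean(E,0)[:2]-P1)@u,np.linalg.norm(E[0]-E[1]))
r.move_ptp(X(P1,.2),rot(YJ))
pick(r,L);zg=.0296
n=np.array([-np.sin(YJ),np.cos(YJ)])
r.move_ptp(X(P2,.16),rot(YJ));r.line_to(X(P2,.063),.1);r.pause(.2)
f0=np.array(r.current_ft_force());print(r.current_opening(),f0)
s=r.line_to(X(P2,.0530),.01,None,1.5);r.pause(.1)
f=np.array(r.current_ft_force())-f0;print(s,r.current_ee_pos(),"df",f,"lat",f[:2]@n,r.current_t())
E
```

```text
gauge centre err along -0.0008741150944766794 0.12000887961904129
grip 0.024372062628178197 58.73136520385742 [0.52655138 0.15332148 0.02954741]
lifted 0.024233729167222412 [ 0.36556768  0.82058263 -2.91609255] 17.3917
0.024429127215158167 [ 5.22627030e-04  2.59457442e-01 -2.13902506e+00]
True [ 0.52566982 -0.20011599  0.05466037] df [2.22466066 0.27364874 3.85154924] lat 0.8834436939340724 20.875
```

```bash
python3 - <<'E'
from h import *
from plant import r
n=np.array([-np.sin(YJ),np.cos(YJ)])
q=np.array(r.current_ee_pos());q[:2]+=.0005*n;q[2]-=.0006
s=r.line_to(q,.01,None,3);print(s,r.current_ee_pos(),r.current_ft_force())
r.open_gripper();r.pause(.2);print(r.current_ft_force(),r.current_opening())
q=np.array(r.current_ee_pos());q[2]=.17;r.line_to(q,.12)
snap(r,"wl");sc=r.camera("scene");print(r.current_t())
a=cv2.imread("pics/wl.png");b=cv2.resize(sc["img"][210:330,240:370],None,fx=3,fy=3)
cv2.imwrite("pics/lchk.png",np.hstack([cv2.resize(a,(440,360))[:, :410],b]))
E
```

```text
False [ 0.52585682 -0.19950552  0.05399204] [ 0.06030595  0.75947617 -0.03200463]
[-0.01333972 -0.95540884  0.19472874] 0.08522917882906277
23.2083
```

View pics/lchk.png

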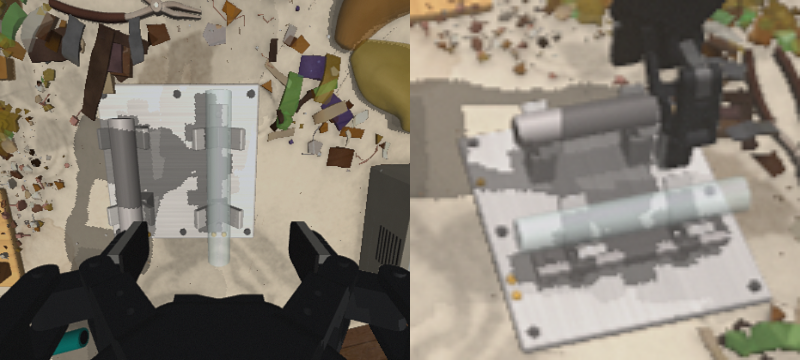

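```bash
python3 - <<'E'
from h import *
from plant import r
c=pickle.load(open("wl.pkl","rb"));k=(512/440,384/360)
E=[ray(c,218*k[0],92*k[1],.077),ray(c,217*k[0],265*k[1],.077)];u=np.array([np.cos(YJ),np.sin(YJ)])
print("lens centre err along", (np.mean(E,0)[:2]-P2)@u,np.linalg.norm(E[0]-E[1]))
p=np.array([.5259,-.1996])
r.grasp();print(r.current_opening())
r.line_to(X(p,.095),.1);r.pause(.3);f0=np.array(r.current_ft_force())
s=r.line_to(X(p,.080),.008,None,1.5);print(s,r.current_ee_pos(),np.array(r.current_ft_force())-f0)
for z in(.082,.080,.078):
    r.line_to(X(p,z),.01);r.pause(.2);print(z,r.current_ee_pos(),np.array(r.current_ft_force())-f0)
print(f0,r.current_t())
E
```

```text
lens centre err along -0.003281837211451501 0.17063782994074742
-7.231664947096777e-05
True [ 0.52582252 -0.19956927  0.08255032] [1.1770704  0.5573869  2.06554883]
0.082 [ 0.52590995 -0.19960881  0.08201159] [0.91638495 0.98647344 1.57766811]
0.08 [ 0.52592911 -0.19960818  0.08006766] [0.03722946 0.82773239 3.12569293]
0.078 [ 0.5259419  -0.19960096  0.0780894 ] [0.1144258  1.48769003 5.60899836]
[-0.44126499 -0.84767873 -0.13026962] 28.1
```

```bash
python3 - <<'E'
from h import *
from plant import r
p=np.array([.5259,-.1996]);f0=np.array([-.1,-.1,.1])
for z in(.0772,.0764):
    r.line_to(X(p,z),.008);r.pause(.3);F=[];Z=[]
    for _ in range(40): F.append(r.current_ft_force());Z.append(r.current_ee_pos());r.pause(.03)
    print(z,np.mean(Z,0),np.std(Z,0),np.mean(F,0),np.std(F,0)/6)
print(r.current_t());snap(r,"wp")
sc=r.camera("scene");sd=r.camera("side")
cv2.imwrite("pics/pchk.png",np.hstack([cv2.resize(c["img"][y:y+130,x:x+130],None,fx=3,fy=3) for c,x,y in((sc,240,200),(sd,235,215))]))
E
```

```text
0.0772 [ 0.52594835 -0.19962339  0.07734548] [1.81556713e-05 1.08517195e-05 1.40227818e-05] [-1.1331214   0.43109105  5.42325651] [0.09142675 0.0702133  0.08414362]
0.0764 [ 0.52595399 -0.19961574  0.07663192] [1.30395798e-05 1.27342378e-05 1.36794419e-05] [-1.14112011  0.50715277  5.89632088] [0.07966003 0.08782328 0.07995763]
31.8667
```

View pics/pchk.png

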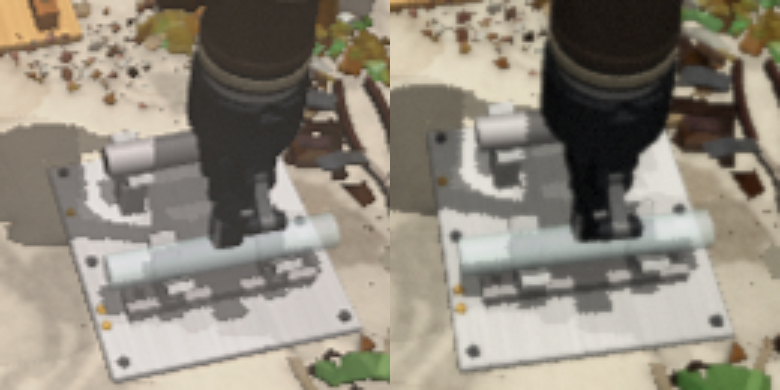

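```bash
python3 - <<'E'
from h import *
from plant import r
def avg(n=30):
    F=[];Z=[]
    for _ in range(n): F.append(r.current_ft_force());Z.append(r.current_ee_pos());r.pause(.02)
    return np.mean(Z,0).round(5),np.mean(F,0).round(3)
p=np.array([.5259,-.1996]);g=np.array([.5542,-.1034])
r.line_to(X(p,.1),.06);r.pause(.2);print("bias",avg())
r.line_to(X(g,.1),.1);r.line_to(X(g,.0785),.06);r.pause(.2);print("g bias",avg())
s=r.line_to(X(g,.0745),.005,None,3);print(s,avg(10))
r.line_to(X(g,.1),.06);print(r.current_t())
E
```

```text
bias (array([ 0.52573, -0.19952,  0.09976]), array([-0.002, -0.   ,  0.04 ]))
g bias (array([ 0.55428, -0.10339,  0.07864]), array([0.002, 0.058, 0.056]))
True (array([ 0.55422, -0.1034 ,  0.07632]), array([-0.079,  0.035,  5.014]))
36.875
```

```bash
python3 - <<'E'
from h import *
from plant import r
def avg(n=30):
    F=[];Z=[]
    for _ in range(n): F.append(r.current_ft_force());Z.append(r.current_ee_pos());r.pause(.02)
    return np.mean(Z,0).round(5),np.mean(F,0).round(3)
p=np.array([.5259,-.1996])
r.line_to(X(p,.1),.08);r.line_to(X(p,.086),.05);r.line_to(X(p,.0767),.01);r.line_to(X(p,.0761),.005);r.pause(.3)
Z,F=avg();print(Z,F)
c=.0761-(Z[2]-.07635)
r.line_to(X(p,c),.005);r.pause(.3);print(c,avg(),r.current_opening(),r.current_t())
sc=r.camera("scene");cv2.imwrite("pics/fin.png",sc["img"])
E
```

```text
[ 0.52622 -0.19976  0.07671] [-1.173  0.417  5.824]
0.07574 (array([ 0.52622, -0.19977,  0.07638]), array([-1.303,  0.632,  5.928])) -0.00023758102757948443 41.9083
```

View pics/fin.png

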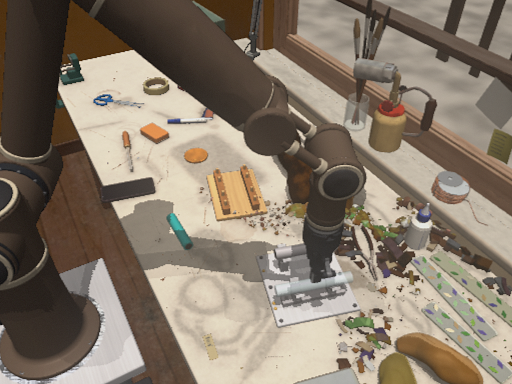

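```bash
python3 -c "
from plant import r
print(r.current_ee_pos(),r.current_t());print(r.hand_in())"
```

```text
[ 0.52620646 -0.1997655   0.07637465] 41.9583
the job is handed in; nothing more can be done
None
```

The job is handed in at 42.0 s: the gauge rod lies in pocket one and the lens in pocket two, held pressed at 76.4 mm, against 76.3 mm measured by touching the gauge rod's top. The 5.9 N push is a little under the 6.5 N expected, and the lens sits roughly 3 mm off centre along its pocket.

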